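# Set the bottle gauge slide and hold its index plunger out

### The arm

A 7-joint arm with a two-finger parallel gripper is mounted at the origin on the work surface. World frame = base frame: x ahead of the robot, y to its left, z up, the work surface at z = 0. Lengths are in m, angles in rad, forces in N, time in s.
With the tool pointing down it reaches from about 0.4 to 0.875 m from the base axis. Payload 6.5 kg.
Tool frame: the origin (TCP) lies at the very end of the fingers, on their centre line; the grasp point (between the pads) lies grasp_offset behind it (grasp_offset is the distance from the TCP to the grasp point, in m); z points along the fingers, y is the line along which they close (so a half turn about z gives the same grasp; the last joint's range is limited). The gripper opens to 88 mm and grips with 3 to 60 N. Pads are 18 mm wide; open, the fingers measure 123 mm over their backs; the gripper's body (75 mm by 187 mm) begins 45 mm behind the grasp point.
Start: joints at [-1.396, 0.536, -0.004, 1.538, 0.003, 1.067, -0.071], TCP at [0.155, 0.631, 0.239] pointing down, gripper open.
Joint ranges: [-2.7, 2.7], [-0.37, 2.16], [-1.27, 1.26], [0.24, 2.4], [-1.31, 4.45], [0.19, 1.91], [-2.76, 2.76]. Speed limits (rad/s): [2.39, 2.39, 3.14, 3.14, 3.14, 3.14, 3.14].

### API

Orientations are given as a unit quaternion [x, y, z, w].
In Python, from plant import read_state, get_image, hand_in, grasp_offset gives the robot as it stands.
- The arm moves only by the shell command python3 -m jog 'ROWS' [OPENING] [FORCE]. ROWS is JSON, a list of rows, each a list of 6 numbers: the shift along the tool's x, y, z scaled (see below), then the turn, a rotation vector about the tool's x, y, z scaled (see below). In form: [[dx, dy, dz, ax, ay, az], ...]. A call has 1 to 8 rows; each row is the pose to reach, as a shift and turn from the pose commanded when the call began, along the tool's axes at that moment; what a row does not reach only later rows make up. The controller multiplies each number of a shift by 0.15 m and each number of a turn by 90 degrees. A row lasts 1/10 s, in which the tool goes at most 50 mm and 8.59 degrees, less where a joint would pass 70% of its speed; a pose out of reach is approached as far as the arm can. A call with a number of a shift or a turn outside -1 to 1 is refused whole. A call with a gripper value outside its range is refused whole. OPENING is the opening, from 0 (shut) to 1 (fully open), set as the call begins (- or left out, the last holds). The fingers move at their own pace and stop on an object; FORCE is the grip in N (left out, the last holds). Time passes only in rows, so rows that repeat a pose let the fingers close. It gives the time, the measured TCP pose, the force, the opening and the grip force at its end, in the units of the state.
- read_state(): the state, without advancing time (a new reading comes with each control period).
- get_image(name): name is "side" or "top"; returns a dict with "frame" (480x640x3 uint8, red, green, blue), "fovy" (degrees; the focal length in pixels is half the picture's height over the tangent of half this angle, whatever the lens; pixels are square), "cx", "cy" (the principal point, pixels), "R" (3x3) and "t" (3): a world point X has camera coordinates R X + t. Camera axes: x right, y down, z forward; pixel columns grow to the right and rows downward; lengths in m; the calibration is good to about 2 mm. A picture is of the moment at which its call begins. There is no depth.
- hand_in(): hands the job in; it is judged then, once.
The state is a dict: "time_s": time; "q": joint angles; "joint_vel": joint speeds; "effort": joint torques, N m; "tool_pos": TCP position; "tool_rot": TCP orientation; "wrist_force": force on the tool from outside, world axes, zero at the start; "torque": the same for the moment, N m; "grip_width": finger opening in m; "grip_force": force on a finger pad.
Only numpy, scipy, OpenCV 4.12 (cv2) and the standard library are available. Lean on these libraries where they do the work, as an engineer would, in place of code of your own. Each camera call takes 0.05 s, during which the arm holds its last target. There are 200 camera calls.

### The job

Set up the bottle gauge slide: throw its clamp lever right over to unclamp, move the carriage along until its pointer stands nose to nose with the pointed setting block (not the square spare one), then throw the lever right back to clamp it there. Then grip the black knob of the sprung index plunger, pull it straight up all the way out of its seat in the turntable, and keep holding it up so that I can turn the table: finish while still holding it, with nothing else on the bench pushed out of place.

Things in the scene. Friction and masses are not known exactly. Their poses are not given: they have to be found in the camera images.
- slide_base: Fixed flat steel base of the gauge slide, 215 x 500 x 12 mm, with two dark guide bars. Origin on the bench top under the guide bars' middle. Its y axis is the direction of slide, its x axis points across the slide, away from the robot, to the ledge with the setting blocks; z up.
- carriage (a joint): Position of the aluminium carriage along the base's +y (m), -0.14 to 0.14. Its plate is 140 (across) x 200 (along) x 20 mm, top 50 mm above the bench. It slides with about 6 N of friction and stays where it is left. With the clamp lever unclamped, it is meant to be moved by its post.
- carriage_post (a point): Centre of the top end of the carriage's upright steel post, 16 mm in diameter, standing 72 mm above the carriage plate, near the plate's edge on the robot's side. Top 122 mm above the bench. Its axes are those of the base.
- carriage_pointer (a point): Tip of the small nose on the carriage's far (+x) edge, at mid-length of the carriage, 48 mm above the bench.
- mark_nose (a point): Tip of the pointed steel setting block (28 mm wide, 34 mm high, fixed on the far ledge), which points at the carriage. Its y axis is the direction of slide. The carriage is at the mark when its pointer has the same place along y as this tip; they then face each other about 7 mm apart without touching. The block may be on either side of the carriage; on the other side is a square-ended spare block of the same size, which is not the mark.
- clamp (a joint): Angle of the clamp lever (rad): 0 = clamped, leaning 0.6 rad from upright towards the robot's side (-x of the base); 1.2 = unclamped, leaning 0.6 rad to the far side (+x). It swings about an axis along the slide, stays where it is left, and takes about 2 N at its ball. Stops at 0 and 1.2.
- clamp_ball (a point): Centre of the black ball, 24 mm in diameter, at the end of the clamp lever. The lever is a 12 mm steel rod; the ball is 75 mm from the pivot. The lever can be pushed over with shut fingers on rod or ball.
- clamp_pivot (a point): Pivot of the clamp lever, on the carriage, 65 mm above the bench, near the carriage's -y end. Two cheeks beside it, in front and behind, reach 76 mm above the bench.
- plunger (a joint): Lift of the index plunger (m): 0 = seated, 0.016 = fully up against its stop; its pin leaves the turntable's hole at about 0.008. A spring pulls it down with 6 N at 0, rising to 14 N at 0.016; let go, it snaps back.
- plunger_knob (a point): Centre of the plunger's black round knob, 28 mm in diameter and 24 mm high, on the carriage; seated, the centre is 133 mm above the bench. It moves up along z. Below it are a 12 mm stem and a 20 mm housing whose top is 101 mm above the bench.
- ring_gauge: Loose steel ring, 32 mm outside, 12 mm high, lying on the base's far ledge between the setting blocks. Leave alone. Origin: centre of its underside.
- wrench: Loose 130 mm wrench lying on the bench along the robot's side of the base. Leave alone.
- clear_bottle: Clear glass bottle, 68 mm across, 200 mm high, standing to the left of the slide. Leave alone. Origin: centre of its underside.
- amber_bottle: Amber glass bottle, 62 mm across, 190 mm high, standing to the right of the slide. Leave alone. Origin: centre of its underside.
- marker_cup: Black cup, 72 mm across, 85 mm high, standing to the robot's right. Leave alone.
- tongs: Dark steel bottle tongs, 290 mm long, lying to the robot's left. Leave alone.
- jar: Green glass jar, 60 mm across, 80 mm high, standing to the robot's right. Leave alone.

How it is judged:
On the way, in this order (a step that is already met when the one before it is completed fails the run):
1. the clamp lever is thrown over (past 1.0 rad) with the carriage still within 15 mm of where it was (value of joint clamp above 1 rad and distance of carriage_pointer from where it was at the start of the episode below 0.015 m), for 0.1 s.
2. with the lever unclamped, the carriage pointer is within 5 mm of the mark along the slide (value of joint clamp above 1 rad and y of carriage_pointer in the frame of mark_nose between -0.005 and 0.005 m), for 0.2 s.
3. the lever is thrown back (below 0.15 rad) with the carriage at the mark (value of joint clamp below 0.15 rad and value of joint plunger below 0.004 m and y of carriage_pointer in the frame of mark_nose between -0.005 and 0.005 m), for 0.2 s.
At the end, for the whole second after the job is handed in: The plunger is held at least 12 mm up (of 16 mm) by the gripper's fingers, the clamp lever is back within 0.15 rad of clamped, and the carriage pointer is within 5 mm of the pointed block's nose along the slide (value of joint clamp below 0.15 rad and y of carriage_pointer in the frame of mark_nose between -0.005 and 0.005 m and value of joint plunger above 0.012 m and contact force between the fingers and plunger above 2 N); the arm keeps its last pose, push and grip.
It fails at once if a bystander is moved more than 30 mm or a bottle tipped (distance of any of ring_gauge, wrench, clear_bottle, amber_bottle, marker_cup, tongs, jar from where it was at the start of the episode above 0.03 m or angle between any of clear_bottle, amber_bottle's own z axis and vertical above 0.3 rad).
It fails at once if the carriage is forced along while clamped (value of joint clamp below 0.3 rad and (velocity of joint carriage above 0.04 m/s or velocity of joint carriage below -0.04 m/s)).
It also fails if it takes over 59 s, if anything falls off the work surface, if the arm or the gripper's body presses on something with over 40 N, if the wrist force passes 120 N, or if a joint passes its speed limit or range.

## Working session

There is one attempt and no reset: what is moved stays moved. The work goes in short steps, Python scripts to look and compute and a shell command to move; the robot and the scene stay as the last step left them, time stands still between calls to the robot, and variables do not carry over. Pictures are saved under pics/ and viewed, at most 12 in all, crops included, and the job is handed in when it is done.

```bash
mkdir -p pics
python3 - <<'E'
from plant import *
import cv2
print(read_state(),grasp_offset)
for n in("top","side"):
    d=get_image(n);cv2.imwrite(f"pics/{n}0.png",d["frame"][:,:,::-1]);print(n,d["fovy"],d["cx"],d["cy"],d["R"],d["t"])
E
```

```text
{'time_s': 0.0, 'q': array([-1.3962009 ,  0.53719042, -0.0044623 ,  1.53887844,  0.00259593,
        1.06731298, -0.07119029]), 'joint_vel': array([-0.001095  , -0.00076371, -0.00051719,  0.00200993,  0.00164005,
       -0.00020789, -0.00017119]), 'effort': array([ 2.80364784e-04, -5.70992446e+01,  9.90632437e-01, -2.51603150e+01,
       -5.63961652e-02,  1.81837793e-02,  1.57937156e-04]), 'tool_pos': array([0.1548609 , 0.63063311, 0.23782108]), 'tool_rot': array([ 1.20057342e-01,  9.92766558e-01, -8.90315338e-04, -4.97625035e-05]), 'wrist_force': array([-0.69983123, -0.77906255, -1.03653512]), 'torque': array([-0.02965042,  0.00974948,  0.01026963]), 'grip_force': 0.0, 'grip_width': 0.08787543098128599} 0.0187
top 57.95011128946844 322.2011032454217 242.30480374820993 [[-5.85417279e-04 -9.99987040e-01 -5.05743450e-03]
 [-9.71415769e-01  1.76922976e-03 -2.37377915e-01]
 [ 2.37383786e-01  4.77390649e-03 -9.71404214e-01]] [0.00376115 0.56718524 1.11443788]
side 44.191626261156465 327.3993234609458 242.80537432834984 [[ 0.77498184 -0.63193179 -0.00808444]
 [-0.37736189 -0.45244798 -0.80801536]
 [ 0.50695281  0.62924799 -0.58910595]] [-0.41604774  0.29342003  1.25178521]
```

View pics/top0.png

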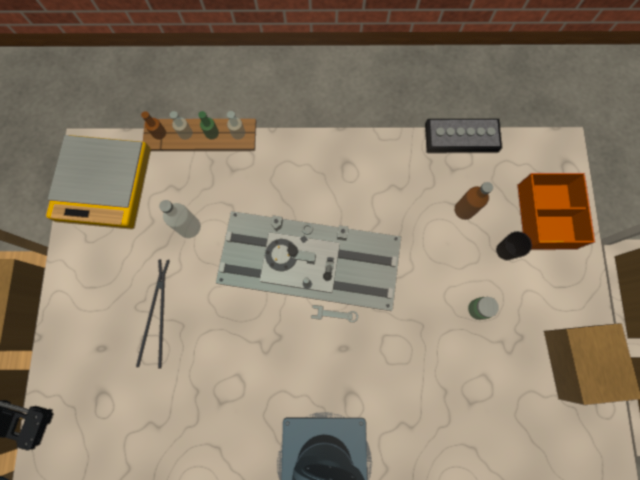

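View pics/side0.png

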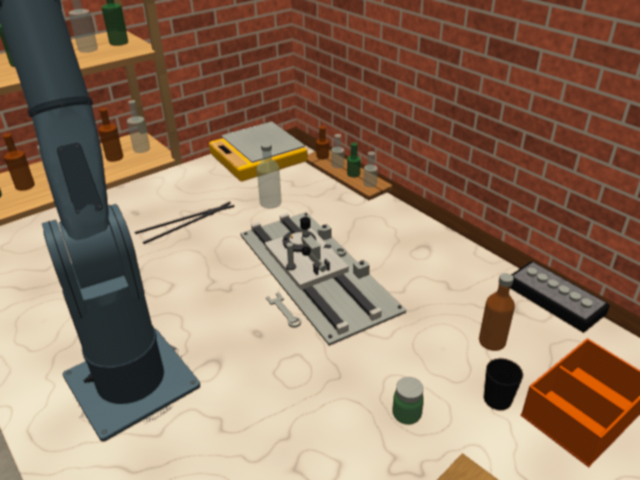

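The top view shows the slide base at about (220–400, 212–308), with the carriage around (300, 262). The blocks are near (277, 222) and (342, 232), the lever near (328, 268). I'll zoom in on both views next.

```bash
cat > h.py <<'E'
import numpy as np, cv2
from plant import *
def cam(n): return get_image(n)
def f(d): return 240/np.tan(np.radians(d["fovy"])/2)
def proj(d,X):
    c=np.asarray(d["R"])@np.asarray(X,float)+d["t"]; return np.array([d["cx"]+f(d)*c[0]/c[2], d["cy"]+f(d)*c[1]/c[2]])
def ray(d,p):
    R=np.asarray(d["R"]); v=R.T@np.array([(p[0]-d["cx"])/f(d),(p[1]-d["cy"])/f(d),1]); return -R.T@np.asarray(d["t"]), v/np.linalg.norm(v)
def plane(d,p,z):
    o,v=ray(d,p); return o+v*(z-o[2])/v[2]
def cross(d1,p1,d2,p2):
    o1,v1=ray(d1,p1);o2,v2=ray(d2,p2)
    s=np.linalg.lstsq(np.c_[v1,-v2],o2-o1,rcond=None)[0]; a=o1+s[0]*v1;b=o2+s[1]*v2
    return (a+b)/2,np.linalg.norm(a-b)
def crop(d,name,x,y,w,h,k):
    cv2.imwrite(name,cv2.resize(d["frame"][y:y+h,x:x+w,::-1],None,fx=k,fy=k,interpolation=cv2.INTER_CUBIC))
E
python3 - <<'E'
from h import *
t=cam("top");s=cam("side")
crop(t,"pics/t1.png",215,205,190,110,4)
crop(s,"pics/s1.png",235,200,175,145,4)
E
```

```text
(no output)
```

View pics/t1.png

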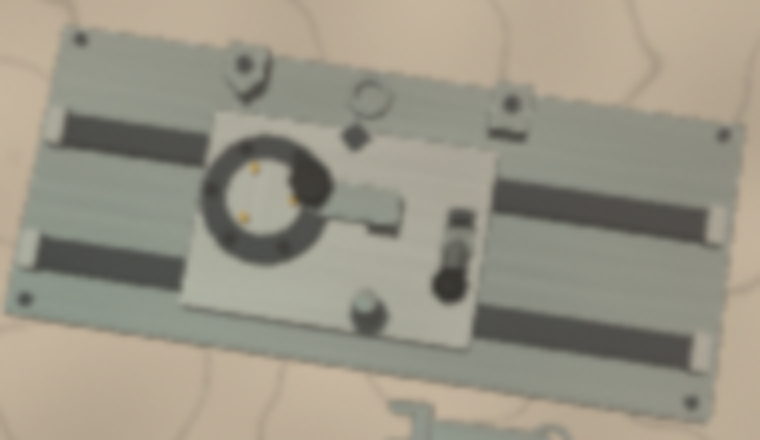

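View pics/s1.png

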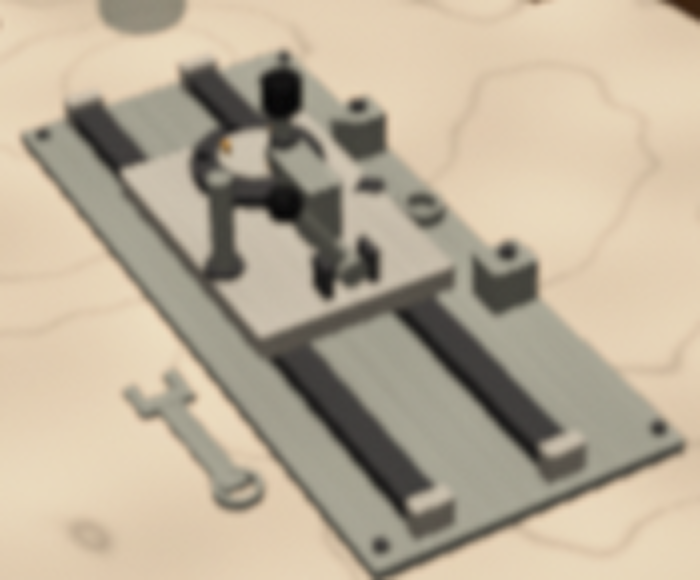

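Run:
```python
from h import *
np.set_printoptions(precision=4,suppress=True)
t=cam("top");s=cam("side")
T=lambda u,v:(215+(u+.5)/4-.5,205+(v+.5)/4-.5)
S=lambda u,v:(235+(u+.5)/4-.5,200+(v+.5)/4-.5)
c=[plane(t,T(*p),.012) for p in[(68,27),(742,127),(712,420),(8,315)]]
for a in c: print(a)
print([np.linalg.norm(c[i]-c[(i+1)%4]) for i in range(4)])
yd=(c[0]-c[1])+(c[3]-c[2]); yd/=np.linalg.norm(yd); print("yaw",np.arctan2(-yd[0],yd[1]),"o",np.mean(c,0))
h=np.array([yd[1],-yd[0],0])
for n,a,b in[("ball",(450,286),(287,203)),("knob",(311,186),(281,92)),("post",(364,302),(218,180))]:
    print(n,cross(t,T(*a),s,S(*b)))
for n,a,z in[("post",(364,302),.122),("pointer",(357,124),.048),("block",(246,103),.046),("blockhole",(244,65),.046),("hole2",(511,104),.046),("pointer c",(356,137),.048),("ring",(370,99),.024)]:
    p=plane(t,T(*a),z); print(n,p,"along",(p-np.mean(c,0))@yd,"across",(p-np.mean(c,0))@h)
```

```text
[0.6743 0.2675 0.012 ]
[ 0.5981 -0.2203  0.012 ]
[ 0.3896 -0.1906  0.012 ]
[0.4631 0.2992 0.012 ]
[np.float64(0.49366750867079445), np.float64(0.21053458791456087), np.float64(0.4952541626358831), np.float64(0.21360831706022304)]
yaw -0.15192809491746034 o [0.5313 0.039  0.012 ]
ball (array([ 0.4646, -0.01  ,  0.1293]), np.float64(0.0014705765956775803))
knob (array([0.5284, 0.0788, 0.135 ]), np.float64(0.0013452676251844372))
post (array([0.4551, 0.0453, 0.1198]), np.float64(0.0005326807860440585))
post [0.455  0.0451 0.122 ] along -0.0054658360663696936 across -0.07634783088718422
pointer [0.5914 0.0543 0.048 ] along 0.024244014169677884 across 0.057149134303439576
block [0.6073 0.1323 0.046 ] along 0.10376920942146903 across 0.06103026042336586
blockhole [0.635  0.1344 0.046 ] along 0.11003778855832104 across 0.08813816308593975
hole2 [ 0.6062 -0.0533  0.046 ] along -0.07985623314436222 across 0.08804108742134549
pointer c [0.5821 0.0549 0.048 ] along 0.023430233193407677 across 0.04781951054665262
ring [0.6161 0.0463 0.024 ] along 0.020129850400489736 across 0.08275087472133057
```

```bash
cat >> h.py <<'E'
from scipy.spatial.transform import Rotation as Ro
O=np.array([.5313,.039,0]);YD=np.array([.1513,.9885,0]);H=np.array([.9885,-.1513,0])
def to(across,along,z,s=None):
    s=s or read_state(); R=Ro.from_quat(s["tool_rot"]).as_matrix()
    P=O+across*H+along*YD; P[2]=z
    y=R[:,1]; a=np.arctan2(y[0],y[1])-np.arctan2(YD[0],YD[1])
    print("units",np.round(R.T@(P-s["tool_pos"])/.15,3),"az",round(-a/(np.pi/2),3),"tcp",s["tool_pos"].round(4),"t",s["time_s"])
E
python3 -m jog '[[-1,-1,0,0,0,0],[-1,-1,0,0,0,0],[-1,-1,0,0,0,0],[-1,-1,0,0,0,0],[-1,-1,0,0,0,0]]' 0 && python3 -m jog '[[-0.8,-1,0,0,0,0],[-0.8,-1,0,0,0,0],[-0.8,-1,0,0,0,0],[-0.8,-1,0,0,0,0],[-0.8,-1,0,0,0,0]]' && python3 -m jog '[[-0.6,-1,0,0,0,0],[-0.6,-1,0,0,0,0],[-0.6,-1,0,0,0,0],[-0.6,-1,0,0,0,0],[-0.6,-1,0,0,0,0]]'
python3 -c "
from h import *
to(-.095,-.0585,.105)"
```

```text
time_s: 0.8
tool_pos: [0.2687, 0.4446, 0.2388]
tool_rot: [0.124, 0.992, -0.001, 0.001]
wrist_force: [-0.4, -0.2, -0.4]
grip_width: 0.0501
grip_force: 0.0
time_s: 1.3
tool_pos: [0.3479, 0.2709, 0.2389]
tool_rot: [0.124, 0.992, -0.001, 0.0]
wrist_force: [-0.3, -0.1, -0.0]
grip_width: 0.0104
grip_force: 0.0
time_s: 1.8
tool_pos: [0.3984, 0.1063, 0.239]
tool_rot: [0.123, 0.992, -0.0, 0.0]
wrist_force: [-0.1, 0.3, 0.8]
grip_width: 0.0007
grip_force: 0.0
units [-0.374 -0.668  0.894] az -0.06 tcp [0.3984 0.1063 0.239 ] t 1.8
```

```bash
python3 -m jog '[[-0.37,-0.67,0,0,0,-0.06],[-0.37,-0.67,0,0,0,-0.06],[-0.37,-0.67,0.3,0,0,-0.06],[-0.37,-0.67,0.6,0,0,-0.06],[-0.37,-0.67,0.89,0,0,-0.06],[-0.37,-0.67,0.89,0,0,-0.06],[-0.37,-0.67,0.89,0,0,-0.06]]'
python3 -c "
from h import *
to(-.095,-.0585,.105)
t=cam('top');s=cam('side');crop(s,'pics/s2.png',235,180,175,145,4)"
```

```text
time_s: 2.5
tool_pos: [0.4274, -0.0011, 0.1055]
tool_rot: [0.072, 0.997, 0.0, -0.001]
wrist_force: [-0.6, -0.2, 0.1]
grip_width: 0.0005
grip_force: 0.0
units [-0.011 -0.021  0.003] az 0.005 tcp [ 0.4274 -0.0011  0.1055] t 2.5
```

View pics/s2.png

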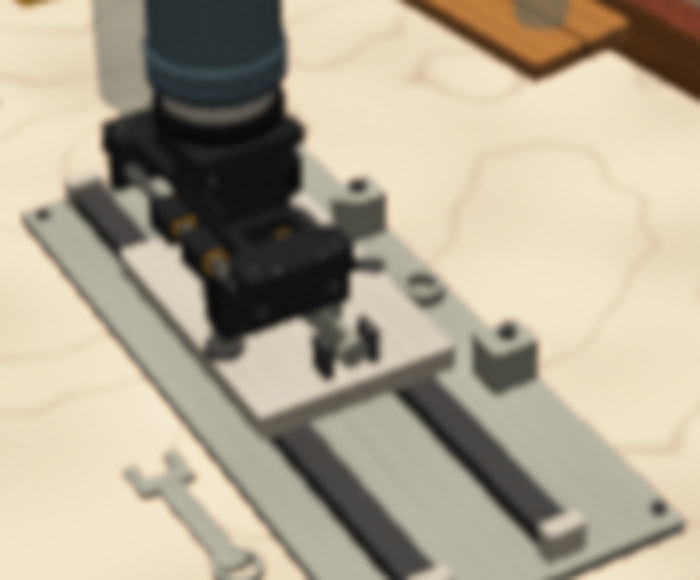

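```bash
python3 -m jog '[[-0.06,-0.02,0,0,0,0],[-0.14,-0.02,0,0,0,0],[-0.22,-0.02,0,0,0,0],[-0.3,-0.02,0,0,0,0],[-0.38,-0.02,0,0,0,0],[-0.46,-0.02,0,0,0,0],[-0.52,-0.02,0,0,0,0],[-0.56,-0.02,0,0,0,0]]'
python3 -m jog '[[-0.02,0,0,0,0,0],[-0.04,0,0,0,0,0],[-0.04,0,0,0,0,0]]'
python3 -c "
from h import *
to(-.005,-.0585,.105)"
```

```text
time_s: 3.4
tool_pos: [0.5097, -0.0178, 0.1047]
tool_rot: [0.073, 0.997, -0.0, -0.001]
wrist_force: [-4.3, 0.5, -0.6]
grip_width: 0.0004
grip_force: 1.8
time_s: 3.7
tool_pos: [0.5157, -0.0187, 0.1051]
tool_rot: [0.073, 0.997, -0.0, -0.0]
wrist_force: [-3.2, 0.1, 0.6]
grip_width: 0.0004
grip_force: 1.5
units [-0.011  0.006  0.001] az 0.003 tcp [ 0.5157 -0.0187  0.1051] t 3.7
```

```bash
python3 -m jog '[[-0.02,0,0,0,0,0],[-0.03,0,0,0,0,0],[-0.03,0,0,0,0,0]]'; python3 -m jog '[[-0.02,0,0,0,0,0],[-0.03,0,0,0,0,0],[-0.03,0,0,0,0,0]]'
```

```text
time_s: 4.0
tool_pos: [0.5165, -0.0187, 0.1045]
tool_rot: [0.073, 0.997, 0.0, -0.004]
wrist_force: [-12.8, 2.8, 6.0]
grip_width: 0.0006
grip_force: 6.7
time_s: 4.3
tool_pos: [0.517, -0.0188, 0.104]
tool_rot: [0.073, 0.997, 0.001, -0.008]
wrist_force: [-23.3, 2.8, 16.1]
grip_width: 0.0006
grip_force: 13.3
```

```bash
python3 -m jog '[[0.15,0,0,0,0,0],[0.25,0,0,0,0,0],[0.3,0,-0.1,0,0,0],[0.5,0.2,-0.35,0,0,0],[0.55,0.35,-0.4,0,0,0],[0.55,0.35,-0.4,0,0,0]]' 0.55
python3 -c "
from h import *
to(-.0763,-.0055,.085)"
```

```text
time_s: 4.9
tool_pos: [0.4529, 0.048, 0.1676]
tool_rot: [0.071, 0.997, 0.002, 0.003]
wrist_force: [0.8, 0.3, -0.7]
grip_width: 0.046
grip_force: 0.0
units [-0.013 -0.019  0.551] az 0.007 tcp [0.4529 0.048  0.1676] t 4.9
```

```bash
python3 -m jog '[[-0.01,-0.02,0.1,0,0,0],[-0.01,-0.02,0.3,0,0,0],[-0.01,-0.02,0.52,0,0,0],[-0.01,-0.02,0.52,0,0,0]]' && python3 -m jog '[[0,0,0,0,0,0],[0,0,0,0,0,0],[0,0,0,0,0,0],[0,0,0,0,0,0],[0,0,0,0,0,0]]' 0 10
python3 -c "
from h import *
to(-.0763,-.0055,.09)"
```

```text
time_s: 5.3
tool_pos: [0.4507, 0.04, 0.0847]
tool_rot: [0.073, 0.997, -0.001, -0.002]
wrist_force: [-0.1, -0.3, 0.2]
grip_width: 0.0481
grip_force: 0.0
time_s: 5.8
tool_pos: [0.4533, 0.0427, 0.0885]
tool_rot: [0.073, 0.997, 0.001, 0.002]
wrist_force: [0.0, 5.6, 6.2]
grip_width: 0.0155
grip_force: 10.0
units [-0.009  0.018 -0.01 ] az 0.004 tcp [0.4533 0.0427 0.0885] t 5.8
```

```bash
python3 -m jog '[[0,0.05,0,0,0,0],[0,0.13,0,0,0,0],[0,0.22,0,0,0,0],[0,0.31,0,0,0,0],[0,0.4,0,0,0,0],[0,0.46,0,0,0,0],[0,0.5,0,0,0,0],[0,0.5,0,0,0,0]]'
python3 - <<'E'
from h import *
to(-.0763,.075,.09)
t=cam("top");s=cam("side")
crop(t,"pics/t3.png",240,205,100,75,8)
crop(s,"pics/s3.png",270,200,100,75,8)
E
```

```text
time_s: 6.6
tool_pos: [0.4646, 0.1148, 0.0884]
tool_rot: [0.073, 0.997, 0.0, 0.002]
wrist_force: [1.3, -1.5, 4.1]
grip_width: 0.0156
grip_force: 10.0
units [-0.007  0.068 -0.011] az 0.003 tcp [0.4646 0.1148 0.0884] t 6.6
```

View pics/t3.png

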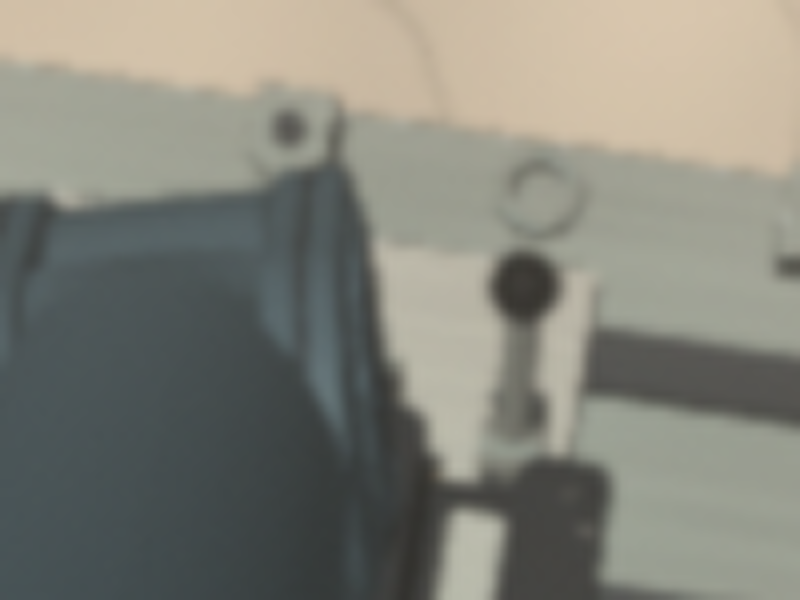

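View pics/s3.png

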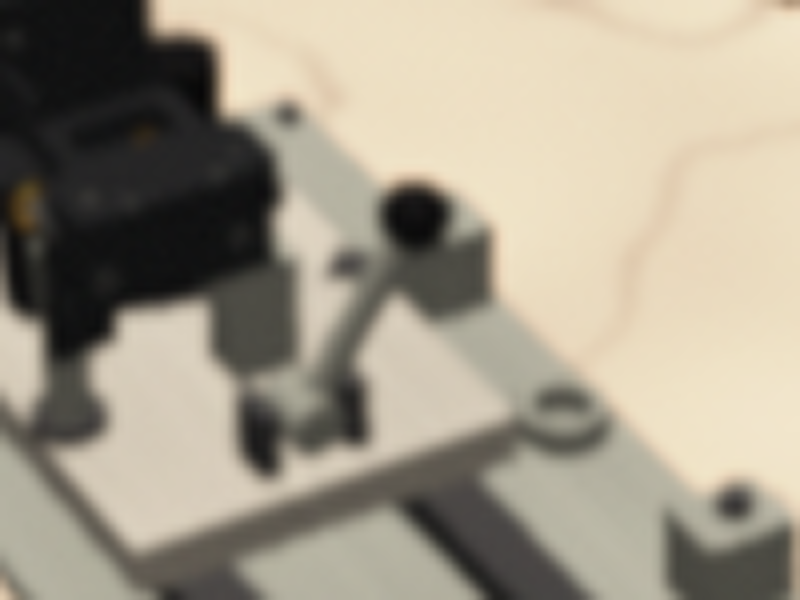

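In the top view, the ball is at (525, 286) on the far side, so the lever is unclamped. The block's hole is at (288, 127), and the arm hides the pointer. I'll measure more precisely from features I can see.

Run:
```python
from h import *
np.set_printoptions(precision=4,suppress=True)
t=cam("top"); now=cv2.cvtColor(t["frame"],cv2.COLOR_RGB2GRAY).astype(float)
old=cv2.cvtColor(cv2.imread("pics/top0.png"),cv2.COLOR_BGR2GRAY).astype(float)
al=lambda p:(round(float((p-O)@YD),4),round(float((p-O)@H),4))
def dark(img,x,y,r):
    w=img[y-r:y+r+1,x-r:x+r+1]; k=np.clip(np.median(w)-12-w,0,None); yy,xx=np.mgrid[y-r:y+r+1,x-r:x+r+1]
    return (k*xx).sum()/k.sum(),(k*yy).sum()/k.sum()
for n,im,x,y,r,z in[("hole",old,276,221,2,.046),("hole now",now,276,221,2,.046),("pointer",old,304,239,4,.048),("hole2",old,343,231,2,.046)]:
    p=dark(im,x,y,r); print(n,p,al(plane(t,p,z)))
T=lambda u,v:(215+(u+.5)/4-.5,205+(v+.5)/4-.5)
N=lambda u,v:(240+(u+.5)/8-.5,205+(v+.5)/8-.5)
for n,p,z in[("c farL",T(214,112),.05),("c farR",T(497,153),.05),("farR now",N(597,272),.05),("tip top",T(243,90),.046),("tip bot",T(246,103),.012),("ball now",N(525,286),.127)]: print(n,al(plane(t,p,z)))
print(old[217:233,270:285].astype(int)); print(old[232:245,297:311].astype(int))
```

```text
hole (np.float64(275.5897435897436), np.float64(220.6153846153846)) (0.1102, 0.0888)
hole now (np.float64(275.65), np.float64(220.68333333333334)) (0.11, 0.0887)
pointer (np.float64(303.40934065934067), np.float64(238.72664835164835)) (0.024, 0.0481)
hole2 (np.float64(342.4193548387097), np.float64(230.61290322580646)) (-0.08, 0.0881)
c farL (0.124, 0.0502)
c farR (-0.0752, 0.0506)
farR now (-0.0057, 0.0526)
tip top (0.1075, 0.07)
tip bot (0.109, 0.0696)
ball now (0.0119, 0.0254)
[[151 148 145 144 143 142 142 144 145 147 147 143 145 162 168]
 [145 144 144 141 134 128 126 133 142 146 146 137 131 152 160]
 [144 144 144 136 118 101 100 116 135 145 144 131 117 136 145]
 [143 141 142 131 106  87  86 100 124 141 135 115 105 125 140]
 [142 142 142 130 106  87  83  95 120 137 129 105 103 126 140]
 [142 142 143 133 114  96  93 107 129 140 127  98 104 130 142]
 [141 140 142 142 132 122 119 128 139 142 127  98 108 134 142]
 [138 134 138 142 142 139 138 139 139 134 119  97 113 135 141]
 [141 134 130 137 143 144 141 137 127 112  95  94 116 136 141]
 [143 136 127 128 138 142 136 124 104  87  82  9
[... 461 characters left out ...]
2 143 143 143 140 130 119 123 129 128 123 116 114]
 [143 143 143 144 144 142 134 124 123 120 117 118 122 127]
 [143 144 145 145 142 137 127 122 130 136 137 139 141 143]
 [151 152 151 146 133 121 107 103 119 134 143 145 145 145]
 [168 166 161 143 114  95  87  87  99 120 139 144 143 142]
 [172 170 157 128  97  83  82  82  86 105 131 146 146 144]
 [172 170 158 130  97  83  81  82  83  97 126 152 161 162]
 [171 171 166 147 112  88  82  83  93 111 136 156 167 169]
 [171 171 169 160 135 105  90  94 116 141 159 166 169 169]
 [170 170 169 166 154 131 118 124 142 159 167 168 168 168]
 [168 168 168 167 164 157 152 156 162 167 167 167 167 167]
 [167 167 167 167 167 165 164 166 166 167 166 166 166 166]]
```

```bash
python3 -m jog '[[0,0.05,0,0,0,0],[0,0.093,0,0,0,0],[0,0.093,0,0,0,0],[0,0.093,0,0,0,0],[0,0.093,0,0,0,0]]'; python3 -m jog '[[0,0,0,0,0,0],[0,0,0,0,0,0],[0,0,0,0,0,0],[0,0,0,0,0,0]]' 0.45; python3 -m jog '[[0,0,-0.3,0,0,0],[0,0,-0.6,0,0,0],[0,-0.2,-0.7,0,0,0],[0,-0.6,-0.7,0,0,0],[0,-1,-0.7,0,0,0],[0,-1,-0.7,0,0,0]]';  python3 -m jog '[[0,-0.3,0,0,0,0],[0,-0.6,0,0,0,0],[0,-1,0,0,0,0],[0,-1,0,0,0,0]]'
python3 - <<'E'
from h import *
to(-.0763,.075,.09)
t=cam("top"); cv2.imwrite("pics/top4.png",t["frame"][:,:,::-1]); crop(t,"pics/t4.png",225,205,120,90,6)
E
```

```text
time_s: 7.25
tool_pos: [0.4668, 0.1284, 0.0884]
tool_rot: [0.074, 0.997, 0.0, 0.002]
wrist_force: [3.2, -1.6, 5.7]
grip_width: 0.0157
grip_force: 10.0
time_s: 7.65
tool_pos: [0.4645, 0.129, 0.0871]
tool_rot: [0.073, 0.997, -0.0, -0.0]
wrist_force: [0.5, -0.1, -0.2]
grip_width: 0.0396
grip_force: 0.0
time_s: 8.25
tool_pos: [0.4415, -0.0237, 0.1924]
tool_rot: [0.076, 0.997, -0.0, -0.0]
wrist_force: [0.8, 0.1, -0.4]
grip_width: 0.0397
grip_force: 0.0
time_s: 8.65
tool_pos: [0.4194, -0.1732, 0.1926]
tool_rot: [0.077, 0.997, -0.001, 0.0]
wrist_force: [-0.1, 0.3, 0.3]
grip_width: 0.0395
grip_force: 0.0
units [-0.01   2.013  0.68 ] az -0.001 tcp [ 0.4194 -0.1732  0.1926] t 8.65
```

View pics/t4.png

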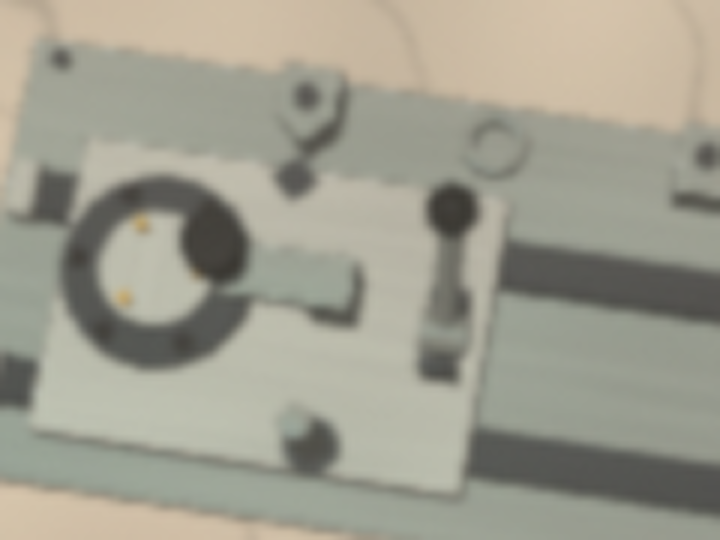

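The pointer at (296, 178) stands close under the block's nose at about (306, 148). I'll work out the remaining offset in numbers.

Run:
```python
from h import *
t=cam("top"); im=cv2.cvtColor(t["frame"],cv2.COLOR_RGB2GRAY).astype(float)
al=lambda p:(round(float((p-O)@YD),4),round(float((p-O)@H),4))
def dark(img,x,y,r,th):
    w=img[y-r:y+r+1,x-r:x+r+1]; k=np.clip(th-w,0,None); yy,xx=np.mgrid[y-r:y+r+1,x-r:x+r+1]
    return (k*xx).sum()/k.sum(),(k*yy).sum()/k.sum()
for th in(130,110): print("hole",al(plane(t,dark(im,276,221,2,th),.046)),"ptr",al(plane(t,dark(im,274,235,3,th),.048)))
print(im[224:242,266:284].astype(int))
N=lambda u,v:(225+(u+.5)/6-.5,205+(v+.5)/6-.5)
for n,p,z in[("farL",N(90,140),.05),("farR",N(508,202),.05),("knob",N(214,243),.145),("ball",N(452,209),.127),("post",N(296,422),.122)]:print(n,al(plane(t,p,z)))
```

```text
hole (0.1101, 0.0888) ptr (0.1081, 0.0487)
hole (0.1099, 0.0885) ptr (0.108, 0.0487)
[[157 157 157 156 151 146 150 156 155 152 150 152 152 146 128 106 122 147]
 [158 158 157 157 154 146 141 149 156 156 154 149 138 122 105 102 126 148]
 [158 158 158 158 156 149 138 139 150 154 148 134 113  95  90 107 134 150]
 [157 157 158 158 157 154 145 136 137 139 129 110  91  85  93 116 141 152]
 [157 156 157 157 156 156 151 138 120 111  98  89  87  92 110 133 149 154]
 [158 157 157 156 155 156 154 143 123 102  88  90 102 117 134 147 153 155]
 [161 160 158 157 156 156 153 146 130 110  99 110 130 143 150 153 155 154]
 [169 167 162 157 153 151 144 133 119 111 116 133 148 153 155 154 155 154]
 [183 180 171 161 150 137 119 105  99 104 123 143 152 154 156 156 156 155]
 [187 185 181 172 153 124  99  91  90  95 111 137 154 159 163 160 156 154]
 [187 186 185 176 148 111  92  89  88  90 101 131 163 176 177 170 162 159]
 [187 187 186 181 160 123  97  89  89  91 104 133 165 181 183 179 177 177]
 [187 187 186 185 174 148 114  95  94 103 126 156 177 183 184 183 183 183]
 [186 186 185 185 182 168 141 118 118 134 155 175 183 184 184 184 183 183]
 [184 184 184 184 183 179 167 153 157 169 177 181 182 183 182 183 182 182]
 [183 183 183 183 183 182 179 175 177 180 181 182 182 182 182 182 181 181]
 [180 183 183 182 182 182 182 182 181 181 181 181 181 180 180 179 180 180]
 [176 183 183 183 183 182 183 183 183 182 181 181 180 180 180 179 179 180]]
farL (0.2055, 0.0517)
farR (0.008, 0.0514)
knob (0.1215, -0.0083)
ball (0.0258, 0.0258)
post (0.0768, -0.0753)
```

```bash
python3 -m jog '[[0,0.3,0,0,0,0],[0,0.6,0,0,0,0],[0,1,0,0,0,0],[0,1,0,0,0,0]]'; python3 -m jog '[[0,0.3,0,0,0,0],[0,0.7,0,0,0,0],[0,1,0,0,0,0],[0,1,0,0,0,0],[0,1,0,0,0,0]]'; python3 -c "
from h import *
to(-.076,.0806,.088)"
```

```text
time_s: 9.15
tool_pos: [0.4432, -0.0117, 0.192]
tool_rot: [0.068, 0.998, 0.001, -0.0]
wrist_force: [-0.3, -0.2, 0.3]
grip_width: 0.0396
grip_force: 0.0
time_s: 9.65
tool_pos: [0.4641, 0.1313, 0.1919]
tool_rot: [0.071, 0.998, -0.0, -0.0]
wrist_force: [0.5, -1.0, 1.1]
grip_width: 0.0397
grip_force: 0.0
units [-0.03  -0.003  0.693] az 0.007 tcp [0.4641 0.1313 0.1919] t 9.65
```

```bash
python3 -m jog '[[-0.02,0,0.3,0,0,0],[-0.02,0,0.6,0,0,0],[-0.02,0,0.69,0,0,0],[-0.02,0,0.69,0,0,0]]'; python3 -m jog '[[0,0,0,0,0,0],[0,0,0,0,0,0],[0,0,0,0,0,0],[0,0,0,0,0,0],[0,0,0,0,0,0]]' 0 10; python3 -c "
from h import *
to(-.076,.0806,.088)"
```

```text
time_s: 10.05
tool_pos: [0.4662, 0.1268, 0.0875]
tool_rot: [0.074, 0.997, -0.001, -0.002]
wrist_force: [-0.4, 0.1, 0.1]
grip_width: 0.0399
grip_force: 0.0
time_s: 10.55
tool_pos: [0.4688, 0.1285, 0.0901]
tool_rot: [0.073, 0.997, 0.0, 0.001]
wrist_force: [-1.1, -2.2, 8.4]
grip_width: 0.0156
grip_force: 10.0
units [0.005 0.011 0.014] az 0.003 tcp [0.4688 0.1285 0.0901] t 10.55
```

```bash
python3 -m jog '[[0,0.01,0,0,0,0],[0,0.02,0,0,0,0],[0,0.02,0,0,0,0],[0,0.02,0,0,0,0],[0,0.02,0,0,0,0]]'; python3 -c "
from h import *
to(-.076,.0806,.088)"
```

```text
time_s: 11.05
tool_pos: [0.4691, 0.1303, 0.0901]
tool_rot: [0.074, 0.997, -0.0, 0.001]
wrist_force: [-1.0, -4.7, 10.4]
grip_width: 0.0157
grip_force: 10.0
units [ 0.005 -0.001  0.014] az 0.003 tcp [0.4691 0.1303 0.0901] t 11.05
```

```bash
python3 -m jog '[[0,0,0,0,0,0],[0,0,0,0,0,0],[0,0,0,0,0,0]]' 0.45; python3 -m jog '[[0,0,-0.3,0,0,0],[0,0,-0.6,0,0,0],[0,0,-0.7,0,0,0],[-0.2,-0.2,-0.7,0,0,0],[-0.5,-0.38,-0.7,0,0,0],[-0.94,-0.38,-0.7,0,0,0],[-0.94,-0.38,-0.7,0,0,0]]' 0; python3 -c "
from h import *
to(.065,.0225,.105)"
```

```text
time_s: 11.35
tool_pos: [0.4683, 0.1318, 0.0889]
tool_rot: [0.073, 0.997, 0.0, 0.0]
wrist_force: [-0.2, 0.6, 0.0]
grip_width: 0.0375
grip_force: 0.0
time_s: 12.05
tool_pos: [0.6031, 0.0525, 0.194]
tool_rot: [0.074, 0.997, -0.0, 0.002]
wrist_force: [-0.1, -0.5, 0.5]
grip_width: 0.0004
grip_force: 0.0
units [ 0.028 -0.011  0.593] az 0.002 tcp [0.6031 0.0525 0.194 ] t 12.05
```

```bash
python3 -m jog '[[0.01,-0.01,0.2,0,0,0],[0.01,-0.01,0.4,0,0,0],[0.01,-0.01,0.59,0,0,0],[0.01,-0.01,0.59,0,0,0]]'; python3 -m jog '[[0.08,0,0,0,0,0],[0.16,0,0,0,0,0],[0.24,0,0,0,0,0],[0.32,0,0,0,0,0],[0.4,0,0,0,0,0],[0.48,0,0,0,0,0],[0.54,0,0,0,0,0],[0.58,0,0,0,0,0]]'; python3 -m jog '[[0.02,0,0,0,0,0],[0.04,0,0,0,0,0],[0.04,0,0,0,0,0]]'; python3 -c "
from h import *
to(-.0275,.0225,.105)"
```

```text
time_s: 12.45
tool_pos: [0.5947, 0.0534, 0.1016]
tool_rot: [0.073, 0.997, -0.001, -0.004]
wrist_force: [-0.1, 0.5, 0.1]
grip_width: 0.0004
grip_force: 0.0
time_s: 13.25
tool_pos: [0.5112, 0.0662, 0.1053]
tool_rot: [0.073, 0.997, 0.0, 0.0]
wrist_force: [5.1, -0.2, -0.2]
grip_width: 0.0004
grip_force: 2.0
time_s: 13.55
tool_pos: [0.5051, 0.0668, 0.105]
tool_rot: [0.073, 0.997, -0.0, -0.001]
wrist_force: [1.9, 0.5, 0.3]
grip_width: 0.0005
grip_force: 1.2
units [-0.017 -0.007  0.   ] az 0.003 tcp [0.5051 0.0668 0.105 ] t 13.55
```

```bash
for i in 1; do python3 -m jog '[[0.02,0,0,0,0,0],[0.03,0,0,0,0,0],[0.03,0,0,0,0,0]]'; python3 -m jog '[[0.02,0,0,0,0,0],[0.03,0,0,0,0,0],[0.03,0,0,0,0,0]]'; done
```

```text
time_s: 13.85
tool_pos: [0.5037, 0.0671, 0.1059]
tool_rot: [0.074, 0.997, 0.0, 0.002]
wrist_force: [8.4, 0.1, -0.9]
grip_width: 0.0003
grip_force: 3.3
time_s: 14.15
tool_pos: [0.5025, 0.0675, 0.1069]
tool_rot: [0.074, 0.997, 0.0, 0.006]
wrist_force: [14.1, -2.0, -0.7]
grip_width: 0.0006
grip_force: 5.7
```

```bash
python3 -m jog '[[-0.15,0,0,0,0,0],[-0.25,0,-0.1,0,0,0],[-0.25,0,-0.4,0,0,0],[-0.25,0,-0.7,0,0,0],[0,-0.4,-0.8,0,0,0],[0.2,-0.8,-0.8,0,0,0],[0.2,-1,-0.8,0,0,0],[0.2,-1,-0.8,0,0,0]]' 0.6; python3 -m jog '[[0.2,-0.3,0,0,0,0],[0.4,-0.6,0,0,0,0],[0.4,-0.8,0,0,0,0],[0.4,-0.8,0,0,0,0]]'
python3 - <<'E'
from h import *
t=cam("top"); s=cam("side"); crop(t,"pics/t5.png",225,205,120,90,6)
im=cv2.cvtColor(t["frame"],cv2.COLOR_RGB2GRAY).astype(float)
al=lambda p:(round(float((p-O)@YD),4),round(float((p-O)@H),4))
def dark(img,x,y,r,th):
    w=img[y-r:y+r+1,x-r:x+r+1]; k=np.clip(th-w,0,None); yy,xx=np.mgrid[y-r:y+r+1,x-r:x+r+1]
    return (k*xx).sum()/k.sum(),(k*yy).sum()/k.sum()
print("hole",al(plane(t,dark(im,276,221,2,120),.046)),"ptr",al(plane(t,dark(im,274,235,3,120),.048)))
m=(s["frame"].max(2)<40).astype(np.uint8); m[:, :270]=0;m[:,:]*=1
n,_,st,ce=cv2.connectedComponentsWithStats(m)
print([(st[i].tolist(),ce[i].round(1)) for i in range(1,n) if 20<st[i][4]<400])
m=(t["frame"].max(2)<60).astype(np.uint8)
n,_,st,ce=cv2.connectedComponentsWithStats(m)
print([(st[i].tolist(),ce[i].round(1)) for i in range(1,n) if 20<st[i][4]<400])
E
```

```text
time_s: 14.95
tool_pos: [0.4409, -0.0799, 0.2248]
tool_rot: [0.076, 0.997, -0.0, -0.002]
wrist_force: [-0.7, 0.5, -0.0]
grip_width: 0.0531
grip_force: 0.0
time_s: 15.35
tool_pos: [0.3649, -0.1892, 0.2249]
tool_rot: [0.077, 0.997, 0.0, -0.001]
wrist_force: [-0.2, -0.1, -0.2]
grip_width: 0.0529
grip_force: 0.0
hole (0.11, 0.0888) ptr (0.11, 0.0487)
[]
[([65, 209, 23, 7, 116], array([ 76.2, 212.4])), ([410, 274, 14, 24, 43], array([416.7, 284.6])), ([0, 343, 31, 6, 128], array([ 14.5, 346.3])), ([300, 435, 49, 21, 317], array([324. , 442.3])), ([361, 444, 20, 12, 91], array([370.6, 448. ])), ([443, 471, 7, 9, 23], array([446.6, 475.3]))]
```

View pics/t5.png

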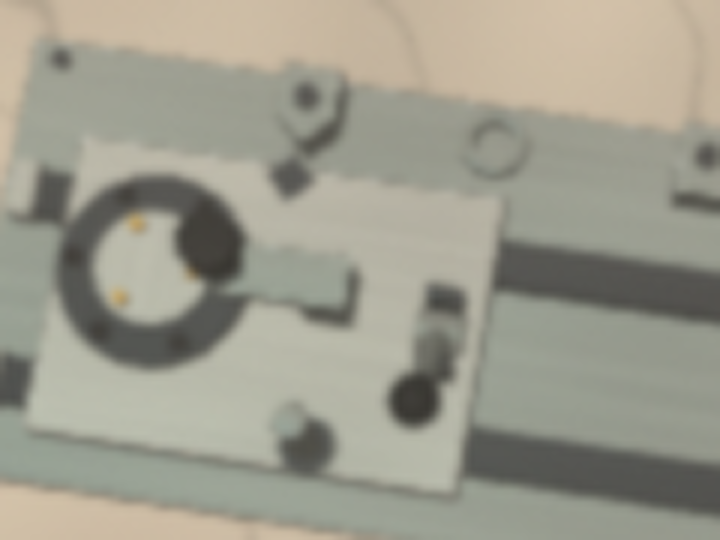

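The pointer is now level with the nose (both at 0.110 along the slide), and the lever ball is back on the robot's side at (413, 400). The knob is at (209, 243), so I'll go there next.

```bash
python3 -m jog '[[-0.3,0.3,0,0,0,0],[-0.5,0.6,0,0,0,0],[-0.7,1,0,0,0,0],[-0.7,1,0,0,0,0],[-0.7,1,0,0,0,0]]'; python3 -m jog '[[-0.1,0.3,0,0,0,0],[-0.3,0.6,0,0,0,0],[-0.4,1,0,0,0,0],[-0.4,1,0,0,0,0],[-0.4,1,0,0,0,0]]'; python3 -c "
from h import *
to(-.0087,.124,.114)"
```

```text
time_s: 15.95
tool_pos: [0.4962, -0.0457, 0.2244]
tool_rot: [0.068, 0.998, 0.001, -0.001]
wrist_force: [0.5, -0.3, -0.1]
grip_width: 0.0529
grip_force: 0.0
time_s: 16.45
tool_pos: [0.5747, 0.0906, 0.2242]
tool_rot: [0.07, 0.998, 0.0, -0.001]
wrist_force: [-0.1, -0.3, -0.8]
grip_width: 0.0528
grip_force: 0.0
units [0.286 0.446 0.735] az 0.007 tcp [0.5747 0.0906 0.2242] t 16.45
```

```bash
python3 -m jog '[[0.1,0.2,0,0,0,0],[0.28,0.45,0,0,0,0],[0.28,0.45,0,0,0,0],[0.28,0.45,0.3,0,0,0],[0.28,0.45,0.5,0,0,0],[0.28,0.45,0.73,0,0,0],[0.28,0.45,0.73,0,0,0],[0.28,0.45,0.73,0,0,0]]'; python3 -m jog '[[0,0,0,0,0,0],[0,0,0,0,0,0],[0,0,0,0,0,0],[0,0,0,0,0,0]]' 0.37 5;  python3 -c "
from h import *
to(-.0087,.124,.114)
s=cam('side');crop(s,'pics/s6.png',260,170,100,75,8)"
```

```text
time_s: 17.25
tool_pos: [0.5433, 0.158, 0.1162]
tool_rot: [0.074, 0.997, -0.001, -0.001]
wrist_force: [1.2, -0.7, 0.5]
grip_width: 0.0527
grip_force: 0.0
time_s: 17.65
tool_pos: [0.545, 0.1616, 0.1172]
tool_rot: [0.073, 0.997, 0.002, 0.002]
wrist_force: [1.3, 5.1, 4.4]
grip_width: 0.0324
grip_force: 2.6
units [0.025 0.005 0.021] az 0.004 tcp [0.545  0.1616 0.1172] t 17.65
```

View pics/s6.png

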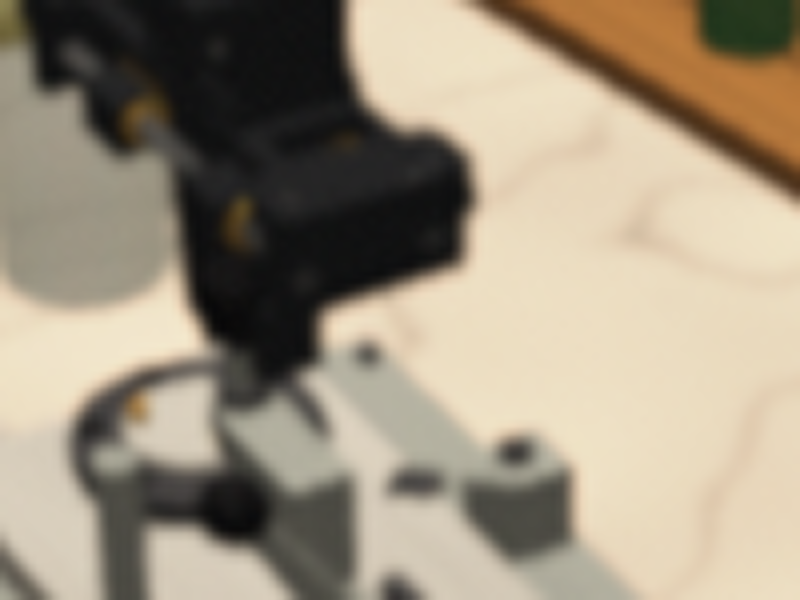

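The fingers are around the knob, and the far-left one already touches it. I'll centre by about 5 mm and close.

```bash
python3 -m jog '[[0.01,0.02,0.01,0,0,0],[0.01,0.036,0.01,0,0,0],[0.01,0.036,0.01,0,0,0],[0.01,0.036,0.01,0,0,0]]'; python3 -m jog '[[0,0,0,0,0,0],[0,0,0,0,0,0],[0,0,0,0,0,0]]' 0 10; python3 -m jog '[[0,0,0,0,0,0],[0,0,0,0,0,0],[0,0,0,0,0,0],[0,0,0,0,0,0]]' 0 50
```

```text
time_s: 18.1
tool_pos: [0.5427, 0.1647, 0.1139]
tool_rot: [0.073, 0.997, -0.0, -0.0]
wrist_force: [-0.4, -1.2, -0.5]
grip_width: 0.0327
grip_force: 0.0
time_s: 18.4
tool_pos: [0.5428, 0.1646, 0.114]
tool_rot: [0.073, 0.997, -0.0, -0.0]
wrist_force: [0.5, -1.6, -1.2]
grip_width: 0.0276
grip_force: 10.0
time_s: 18.8
tool_pos: [0.5428, 0.1647, 0.1141]
tool_rot: [0.073, 0.997, -0.0, -0.0]
wrist_force: [-0.4, -3.5, -1.2]
grip_width: 0.0262
grip_force: 50.0
```

```bash
python3 -m jog '[[0,0,-0.02,0,0,0],[0,0,-0.04,0,0,0],[0,0,-0.06,0,0,0],[0,0,-0.08,0,0,0],[0,0,-0.1,0,0,0],[0,0,-0.11,0,0,0],[0,0,-0.11,0,0,0]]'; python3 -m jog '[[0,0,-0.01,0,0,0],[0,0,-0.02,0,0,0],[0,0,-0.02,0,0,0],[0,0,-0.02,0,0,0]]'
```

```text
time_s: 19.5
tool_pos: [0.5427, 0.1647, 0.1301]
tool_rot: [0.073, 0.997, -0.001, -0.0]
wrist_force: [3.9, -4.1, -15.0]
grip_width: 0.0266
grip_force: 50.0
time_s: 19.9
tool_pos: [0.5425, 0.1646, 0.1304]
tool_rot: [0.073, 0.997, -0.001, -0.0]
wrist_force: [12.5, -2.7, -42.0]
grip_width: 0.0262
grip_force: 50.0
```

```bash
python3 -m jog '[[0,0,0.012,0,0,0],[0,0,0.012,0,0,0],[0,0,0.012,0,0,0],[0,0,0.012,0,0,0],[0,0,0.012,0,0,0]]'
python3 - <<'E'
from h import *
t=cam("top");s=cam("side");crop(s,"pics/s7.png",230,160,130,97,6)
E
```

```text
time_s: 20.4
tool_pos: [0.5426, 0.1647, 0.1303]
tool_rot: [0.073, 0.997, -0.001, -0.0]
wrist_force: [7.0, -3.2, -24.9]
grip_width: 0.0262
grip_force: 50.0
```

View pics/s7.png

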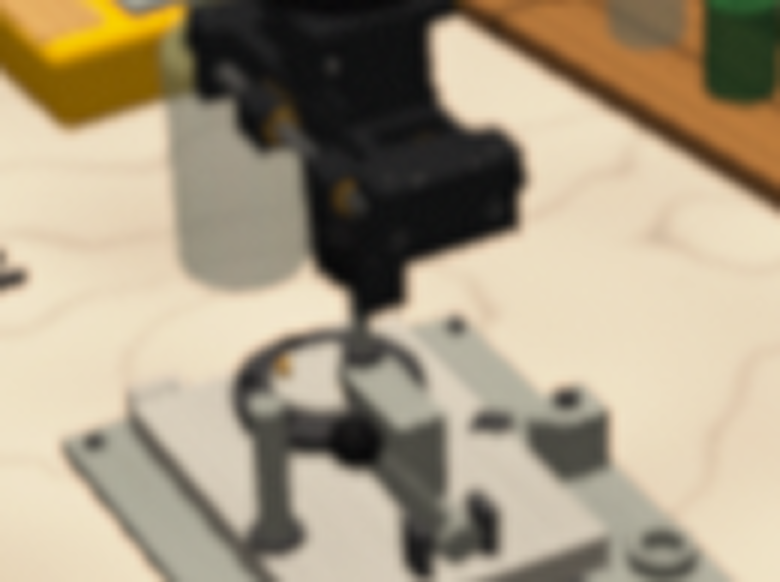

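The plunger is held up, with its stem showing at (362, 320). The lever ball is on the robot's side at (355, 437), and the pointer at (490, 420) faces the block.

```bash
python3 -c "
from plant import *
print(hand_in())"
```

```text
the job is handed in; nothing more can be done
None
```

The job is handed in, verdict not shown: the carriage is clamped with its pointer at the pointed block (0 mm off in the last clear view, before I gripped the knob), and the plunger is held up about 16 mm, against its stop.

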